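Put the V-block back in its case and put the lid on

ROBOT

A 7-joint arm with a two-finger parallel gripper is mounted at the origin on the work surface. World frame = base frame: x ahead of the robot, y to its left, z up, the work surface at z = 0. Lengths are in m, angles in rad, forces in N, time in s.
With the tool pointing down it reaches from about 0.425 to 0.875 m from the base axis. Payload 4.7 kg.
Tool frame: the origin (TCP) lies at the very end of the fingers, on their centre line; the grasp point (between the pads) lies 19 mm behind it; z points along the fingers, y is the line along which they close (so a half turn about z gives the same grasp; the last joint's range is limited). The gripper opens to 85 mm and grips with 20 to 120 N. Pads are 22 mm wide; open, the fingers measure 114 mm over their backs; the gripper's body (76 mm by 85 mm) begins 54 mm behind the grasp point. The pads swing forward as they close: fully open they stand 13 mm farther back than shut.
Start: joints at [1.177, 0.321, -0.07, 1.45, 0.023, 1.371, -0.057], TCP at [0.258, -0.597, 0.231] pointing down, gripper open.
Joint ranges: [-2.86, 2.86], [-0.3, 2.09], [-1.38, 1.24], [0.06, 2.45], [-1.56, 4.7], [0.09, 2.05], [-2.69, 2.69]. Speed limits (rad/s): [2.57, 2.57, 3.14, 3.14, 3.14, 3.14, 3.14].

INTERFACE

Orientations are given as [roll, pitch, yaw] about the fixed x, y, z axes, in that order (R = Rz(yaw) Ry(pitch) Rx(roll)).
In Python, from workcell import r gives the robot as it stands.
- The arm moves only by the tool play_rows, never from a script. Its argument "steps" is a list of rows, each a list of 7 numbers: the shift along the tool's x, y, z in m, then the turn, a rotation vector about the tool's x, y, z in degrees, then the opening, from 0 (shut) to 1 (fully open). A call has 1 to 8 rows; each row is the pose to reach, as a shift and turn from the pose commanded when the call began, along the tool's axes at that moment; what a row does not reach only later rows make up. A row lasts 1/10 s, in which the tool goes at most 50 mm and 8.59 degrees, less where a joint would pass 70% of its speed; a pose out of reach is approached as far as the arm can. A call with a gripper value outside its range is refused whole. The fingers move at their own pace and stop on an object; "grip_force" is the grip in N (left out, the last holds). Time passes only in rows, so rows that repeat a pose let the fingers close. It gives the time, the measured TCP pose, the force, the opening and the grip force at its end, in the units of the state.
- r.state(): the state, without advancing time (a new reading comes with each control period).
- r.read_camera(name): name is "side" or "top"; returns a dict with "img" (400x640x3 uint8, blue, green, red), "mtx" (3x3 intrinsics, pixels), "extrinsics" (4x4, takes a point from world to camera coordinates). Camera axes: x right, y up, looking along -z (the intrinsics and any distortion apply to the point x, -y, -z); pixel columns grow to the right and rows downward; lengths in m; the calibration is good to about 2 mm. A picture is of the moment at which its call begins. There is no depth.
- r.job_done(): hands the job in; it is judged then, once.
Trained networks look in a picture, given as the dict that the camera call returned (one of the last four; its "shot" number tells which), for a name from the list of things; names that differ only in an ending like _2 or _b are one class to them, and where a whole thing is asked for, a point or a joint stands for the part that bears it (a point fixed in the world has none). Each returns a list of dicts, best first, with "confidence" (0 to 1); they miss things now and then, are a little off and sometimes report something else, mostly with a low value. They report only what shows in the picture. A call takes as long as a camera call. They do not tell look-alikes from the thing itself.
- r.search_frame(picture, query): "xy" ([column, row] as shares, 0 to 1, of the picture: columns of its width, rows of its height, amid what is visible of it).
The state is a dict: "time_s": time; "qpos": joint angles; "qvel": joint speeds; "effort": joint torques, N m; "eef_pos": TCP position; "ee_rot": TCP orientation; "force": force on the tool from outside, world axes, zero at the start; "ft_torque": the same for the moment, N m; "opening": finger opening in m; "finger_force": force on a finger pad.
Only numpy, scipy, OpenCV 4.12 (cv2) and the standard library are available. Lean on these libraries where they do the work, as an engineer would, in place of code of your own. Each camera call takes 0.05 s, during which the arm holds its last target. There are 200 camera calls.

TASK

Put the loose steel V-block back into the empty pocket of the wooden case, groove upwards and sitting flat on the pocket's floor, and let go of it. Then set the loose wooden lid on the case so that it sits level and fully down on the rim all round. Set both down rather than dropping them, and leave the hammer, the bottle and the tin where they are.

Things in the scene. Friction and masses are not known exactly. Their poses are not given: they have to be found in the camera images.
- vblock: Loose steel V-block, 36 mm wide (x), 60 mm long (y), 30 mm high, about 0.4 kg, standing on the bench, V groove (22 mm wide, 11 mm deep, along y) upwards. Origin: centre of its underside; z up. Grip it across its 36 mm width (flat side faces). A half turn about z makes no difference.
- case: Open wooden case fixed on the bench, outside 130 (x) x 176 (y) x 53 mm high, walls 7 mm. The board inside lies 30 mm below the rim and has two V-block pockets, each 41 (x) x 65 (y) mm, 10 mm deep, 2 mm chamfers: the one at y = +39 mm holds a fixed, identical V-block, the one at y = -39 mm is empty. Origin: centre of the underside; z up.
- empty_pocket (a point): Centre of the floor of the empty pocket, 13 mm above the bench; axes parallel to the case's, the pocket's long side along y. A seated V-block has its origin here and its top 20 mm above the board.
- case_rim (a point): Centre of the case's mouth at the height of the rim, 53 mm above the bench; axes parallel to the case's. The mouth is 116 mm (x) x 162 mm (y).
- lid: Loose wooden lid: board 130 (x) x 176 (y) x 7 mm, 0.25 kg. On top a central bar handle, 18 (x) x 80 (y) x 28 mm high; beneath, a round-edged frame, outline 110 x 156 mm, 7 mm deep, that fits inside the case walls with 3 mm to spare each side; it stands on it at the start. Origin: centre of the board's underside, which rests on the rim; z up. A half turn about z makes no difference.
- lid_grip (a point): Middle of the lid's handle, 23 mm above the lid's origin, 12 mm below the handle's top.
- hammer: Bystander: hammer about 260 mm long lying on the bench beyond the work. Origin about the middle of its length.
- bottle: Bystander: white plastic bottle with blue cap, 60 mm across, 160 mm high, standing beyond the work. Origin: centre of its underside.
- tin: Bystander: low round metal tin with a pale lid, 68 mm across, 50 mm high, standing beyond the work. Origin: centre of its underside.
Not all that is in view belongs to the job. Leave any pink or turquoise look-alike of the lid alone.

How it is judged:
By the outcome, as a careful person would: the job done as asked, in the order asked, and still so for the second after the job is handed in, with the robot touching nothing.
It also fails if it takes over 58 s, if anything falls off the work surface, if the arm or the gripper's body presses on something with over 40 N, if the wrist force passes 120 N, or if a joint passes its speed limit or range.

## Working session

There is one attempt and no reset: what is moved stays moved. The work goes in short steps, Python scripts to look and compute and a tool call to move; the robot and the scene stay as the last step left them, time stands still between calls to the robot, and variables do not carry over. Pictures are saved under pics/ and viewed, at most 13 in all, crops included, and the job is handed in when it is done.

Besides the shell and the picture viewer there is one more tool, called after ">>>" by a JSON object that holds its "name" and its "arguments". play_rows: Moves the arm, as the interface text tells. Its arguments: {"type":"object","properties":{"steps":{"type":"array","items":{"type":"array","items":{"type":"number"}}},"grip_force":{"type":"number"}},"required":["steps"]}

```bash
mkdir -p pics; cat > h.py <<'E'
import numpy as np, cv2
from workcell import r
def shot(n,f=None):
    p=r.read_camera(n)
    if f: cv2.imwrite('pics/'+f,p['img'])
    return p
def ray(p,uv):
    K=np.array(p['mtx']);E=np.array(p['extrinsics'])
    d=np.linalg.inv(K)@[uv[0],uv[1],1]; d=np.array([d[0],-d[1],-d[2]])
    R=E[:3,:3]; return -R.T@E[:3,3], R.T@d
def onz(p,uv,z):
    c,d=ray(p,uv); return c+d*(z-c[2])/d[2]
def proj(p,X):
    E=np.array(p['extrinsics']); X=np.atleast_2d(X); c=X@E[:3,:3].T+E[:3,3]
    q=(c*[1,-1,-1])@np.array(p['mtx']).T; return q[:,:2]/q[:,2:]
def tri(l):
    A=np.zeros((3,3));b=np.zeros(3)
    for p,uv in l:
        c,d=ray(p,uv); d=d/np.linalg.norm(d); P=np.eye(3)-np.outer(d,d); A+=P;b+=P@c
    return np.linalg.solve(A,b)
E
python3 - <<'E'
from h import *
np.set_printoptions(precision=3,suppress=True)
for n in('side','top'):
    p=shot(n,n+'0.png'); print(n,{k:np.array(v).tolist() for k,v in p.items() if k!='img' })
    for q in('vblock','case','empty_pocket','case_rim','lid','lid_grip','hammer','bottle','tin'):
        print(q,[(np.round(np.array(d['xy'])*[640,400],1).tolist(),round(d['confidence'],2)) for d in r.search_frame(p,q)])
print(r.state())
E
```

```text
side {'mtx': [[367.7375328582865, 0.0, 317.8934935910161], [0.0, 367.7375328582865, 204.15685526446208], [0.0, 0.0, 1.0]], 'extrinsics': [[-0.7862433850053644, -0.6177892418403272, -0.012561536596288943, 0.476990183334523], [0.4187844573159124, -0.5477031175259536, 0.7243209739907911, -0.1977076719053477], [-0.45435769812552196, 0.5642319981343712, 0.689348485481307, -0.9556657987153012], [0.0, 0.0, 0.0, 1.0]], 'shot': 1}
vblock [([353.2, 197.6], 0.76), ([283.8, 226.3], 0.35)]
case [([386.5, 161.3], 0.98)]
empty_pocket []
case_rim [([384.7, 165.4], 0.87)]
lid [([244.2, 356.3], 0.87), ([325.9, 289.4], 0.69), ([282.9, 227.4], 0.63)]
lid_grip [([278.7, 229.8], 0.86), ([241.9, 355.1], 0.84), ([325.4, 289.1], 0.79), ([447.1, 192.6], 0.57)]
hammer [([274.7, 177.2], 0.72)]
bottle [([325.4, 126.9], 0.95)]
tin [([228.4, 205.8], 0.95)]
top {'mtx': [[436.08352791879685, 0.0, 317.0721773571099], [0.0, 436.08352791879685, 200.95361434324806], [0.0, 0.0, 1.0]], 'extrinsics': [[0.04363141263426159, -0.9990473783930228, 0.0007972186443071153, 0.08923281796442159], [0.9754803626393297, 0.042774445459
[... 370 characters left out ...]
], 0.74), ([363.2, 210.7], 0.54)]
lid_grip [([160.7, 239.7], 0.92), ([287.6, 180.3], 0.88), ([434.4, 298.2], 0.75), ([248.4, 258.5], 0.69)]
hammer [([345.8, 129.5], 0.86)]
bottle [([439.6, 121.1], 0.8)]
tin [([279.2, 118.8], 0.68)]
{'time_s': 1.0, 'qpos': array([ 1.177,  0.321, -0.07 ,  1.451,  0.023,  1.371, -0.057]), 'qvel': array([ 0.   ,  0.001, -0.001, -0.001, -0.001,  0.001,  0.002]), 'effort': array([  0.   , -49.34 ,  -0.382, -31.458,   0.013,   0.001,  -0.   ]), 'eef_pos': array([ 0.258, -0.597,  0.231]), 'ee_rot': array([3.142, 0.   , 0.408]), 'force': array([-0.623,  0.937,  0.515]), 'ft_torque': array([ 0.003, -0.038,  0.029]), 'finger_force': 0.0, 'opening': 0.08531594970968763}
```

View pics/side0.png

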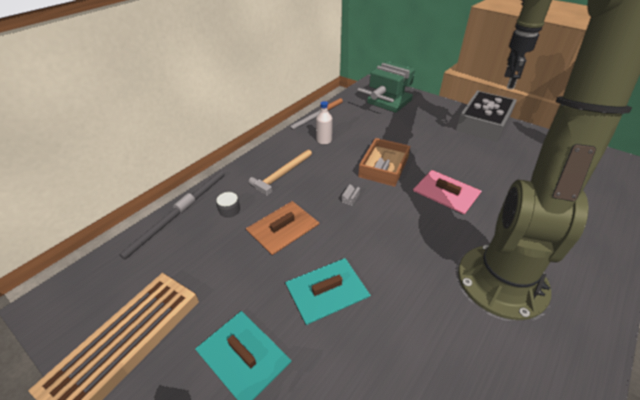

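View pics/top0.png

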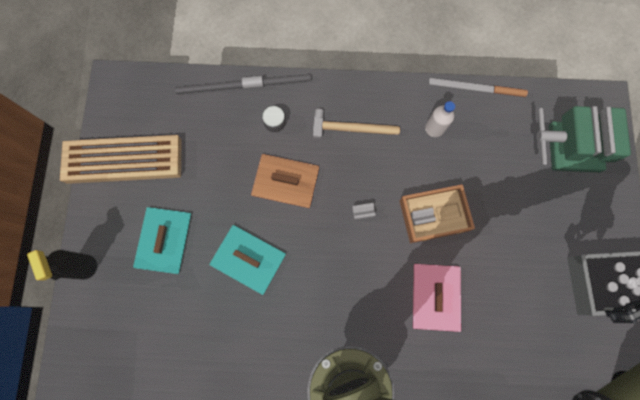

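Four lid-like things (top image): wooden (287,180), turquoise (163,240) and (249,259), and pink (438,297). The wooden one is the lid, since the text excludes the pink and turquoise ones. The vblock is at (363,210), and the case at (437,213) has its empty pocket on the right. I'll confirm this in crops.

```bash
python3 - <<'E'
import cv2
t=cv2.imread('pics/top0.png');s=cv2.imread('pics/side0.png')
cv2.imwrite('pics/tc.png',cv2.resize(t[140:255,240:480],None,fx=3.3,fy=3.3,interpolation=cv2.INTER_CUBIC))
cv2.imwrite('pics/sc.png',cv2.resize(s[130:260,240:415],None,fx=4.5,fy=4.5,interpolation=cv2.INTER_CUBIC))
E
```

```text
(no output)
```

View pics/tc.png

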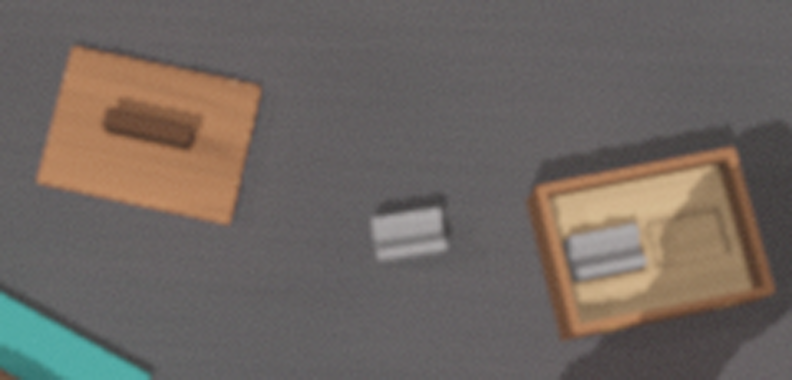

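View pics/sc.png

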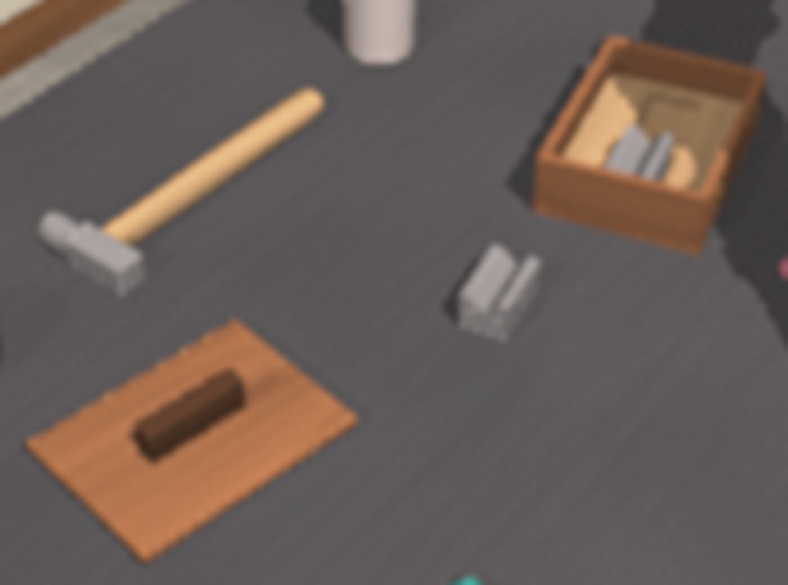

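The crops confirm it: wooden lid (top crop 150,130), V-block (410,232), and case (655,240) with the empty pocket on its -y side. Next I'll fit the poses from corners in both views.

```bash
cat > fit.py <<'E'
from h import *
import pickle
from scipy.optimize import least_squares, minimize
np.set_printoptions(precision=4,suppress=True)
T=shot('top');S=shot('side')
tp=lambda a:240*np.r_[1,0]+[0,140]+(np.array(a)+.5)/3.3-.5
sp=lambda a:np.array([240,130])+(np.array(a)+.5)/4.5-.5
Q={'lid':([(262,85),(232,223),(37,183),(76,44)],[(235,320),(358,418),(145,560),(26,443)],.065,.088),
 'case':([(737,148),(775,292),(566,338),(535,188)],[(612,38),(766,72),(710,190),(540,158)],.065,.088)}
sg=np.array([[1,-1],[-1,-1],[-1,1],[1,1]])
def P(q,hx,hy):
    c,s=np.cos(q[3]),np.sin(q[3]); xy=sg*[hx,hy]@np.array([[c,s],[-s,c]])+q[:2]
    return np.c_[xy,np.full(4,q[2])]
for k,(a,b,hx,hy) in Q.items():
    a=np.array([tp(x) for x in a]);b=np.array([sp(x) for x in b])
    print(k,'tri',*[tri([(T,x),(S,y)]) for x,y in zip(a,b)])
    f=lambda q:np.r_[(proj(T,P(q,hx,hy))-a).ravel(),(proj(S,P(q,hx,hy))-b).ravel()]
    o=least_squares(f,[*onz(T,a.mean(0),.03)[:2],.03,0],loss='soft_l1');print(o.x,np.degrees(o.x[3]),f(o.x).round(1))
# vblock silhouette
ms=[]
for p,c in((T,(363,210)),(S,(350,193))):
    hsv=cv2.cvtColor(p['img'],cv2.COLOR_BGR2HSV); m=((hsv[...,2]>118)&(hsv[...,1]<60)).astype(np.uint8)
    w=np.zeros_like(m);w[c[1]-16:c[1]+17,c[0]-18:c[0]+19]=1; m*=w; ms.append(m.astype(float)); print('mask',m.sum())
def hull(p,q,z0,h):
    c,s=np.cos(q[2]),np.sin(q[2]);xy=sg*[.018,.03]@np.array([[c,s],[-s,c]])+q[:2]
    X=np.vstack([np.c_[xy,np.full(4,z)] for z in(z0,z0+h)])
    u=cv2.convexHull(((proj(p,X)+.5)*8*16-8).round().astype(np.int32).reshape(-1,1,2))
    m=np.zeros((3200,5120),np.uint8);cv2.fillConvexPoly(m,u,255,shift=4);return cv2.resize(m,(640,400),interpolation=cv2.INTER_AREA)/255
g=onz(T,(363,210),.02)
cost=lambda q:sum(np.abs(hull(p,q,0,.03)-m).sum() for p,m in zip((T,S),ms))
best=min((minimize(cost,[g[0],g[1],y0],method='Nelder-Mead',options=dict(initial_simplex=[[g[0],g[1],y0],[g[0]+.008,g[1],y0],[g[0],g[1]+.008,y0],[g[0],g[1],y0+.15]],maxiter=60)) for y0 in(0.05,.2)),key=lambda o:o.fun)
print('vblock',best.x,np.degrees(best.x[2]),best.fun)
for n in('bottle','tin','hammer'):
    print(n,tri([(p,np.array(r.search_frame(p,n)[0]['xy'])*[640,400]) for p in(T,S)]))
E
python3 fit.py
```

```text
lid tri [0.6255 0.1106 0.0101] [0.4975 0.1321 0.0092] [0.5259 0.3075 0.0115] [0.6581 0.2822 0.0081]
[ 0.5766  0.2082  0.01   -0.1743] -9.986732455939654 [ 0.2  0.2 -0.3 -0.1  0.5 -0.6 -0.6  0.5  0.  -0.   0.   0.  -0.  -0.3
  0.1  0.2]
case tri [ 0.5755 -0.3059  0.046 ] [ 0.4496 -0.3332  0.0497] [ 0.4003 -0.1511  0.0696] [ 0.5301 -0.1291  0.0518]
[ 0.4887 -0.2302  0.053   0.2473] 14.170117435733419 [-1.4  0.1 -0.2  0.5  2.1 -0.7  0.1  0.1 -0.3 -0.7  0.6 -0.3 -0.   2.1
 -0.2 -0.3]
mask 291
mask 203
vblock [ 0.4925 -0.0237  0.2241] 12.84016361494184 89.26274509803922
bottle [ 0.7558 -0.2369  0.0713]
tin [ 0.777   0.2444 -0.0032]
hammer [ 0.7612  0.0281 -0.015 ]
```

```bash
cat > ov.py <<'E'
from h import *
sg=np.array([[1,-1],[-1,-1],[-1,1],[1,1]])
def box(x,y,yaw,hx,hy,z,ox=0,oy=0):
    c,s=np.cos(yaw),np.sin(yaw);R=np.array([[c,s],[-s,c]])
    return np.c_[(sg*[hx,hy]+[ox,oy])@R+[x,y],np.full(4,z)]
def over(p,boxes,x0,y0,w,h,f):
    im=cv2.resize(p['img'][y0:y0+h,x0:x0+w],None,fx=f,fy=f,interpolation=cv2.INTER_CUBIC)
    for b,c in boxes:
        u=(proj(p,b)-[x0,y0]+.5)*f-.5
        cv2.polylines(im,[(u*16).round().astype(np.int32)],True,c,1,cv2.LINE_AA,4)
    return im
E
cat > o1.py <<'E'
from ov import *
v=(.4925,-.0237,.2241);c=(.4887,-.2302,.2473);l=(.5766,.2082,-.1743)
B=[(box(*v,.018,.03,0),(255,0,0)),(box(*v,.018,.03,.03),(0,255,0)),(box(*c,.065,.088,.053),(0,255,0)),(box(*c,.058,.081,.053),(0,255,255)),
(box(*c,.0205,.0325,.023,0,-.039),(0,0,255)),(box(*c,.018,.03,.043,0,.039),(255,0,255))]
a=over(shot('top'),B,345,180,135,65,5.9);b=over(shot('side'),B,335,132,90,76,4.5)
im=np.zeros((a.shape[0]+b.shape[0],a.shape[1],3),np.uint8)[:600]
b=b[:600-a.shape[0]];im[:a.shape[0]]=a;im[a.shape[0]:a.shape[0]+b.shape[0],:b.shape[1]]=b
cv2.imwrite('pics/o1.png',im[:, :800])
E
sed -i 's/,132,90,76,4.5/,132,110,76,2.8/' o1.py; sed -i "s/^b=b.*/pass;im[:a.shape[0]]=a;im[a.shape[0]:,:b.shape[1]]=b/;s/\[:600\]$//" o1.py
python3 o1.py
```

```text
(no output)
```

View pics/o1.png

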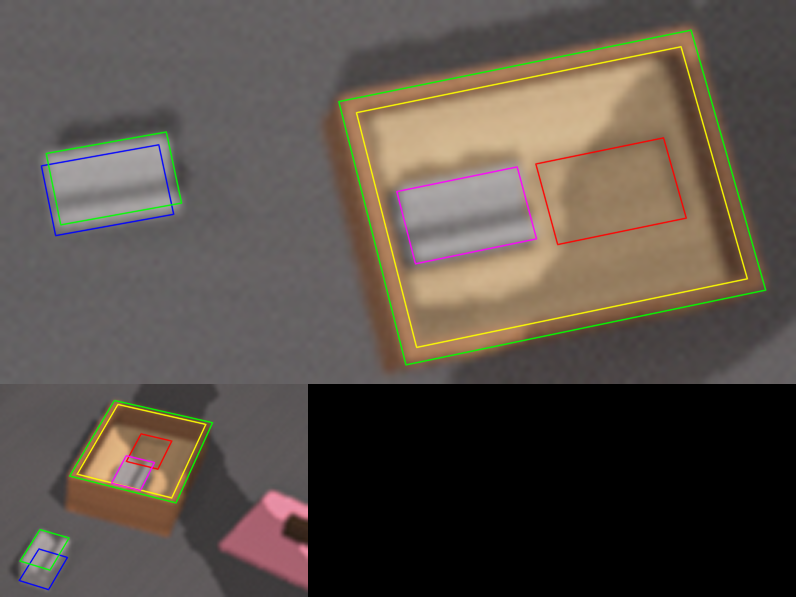

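The overlay matches well. In top-view crop pixels, the case rim and fixed block align and the V-block is at about (112,180). Now moving above the V-block.

```bash
cat > d.py <<'E'
import sys,numpy as np
from scipy.spatial.transform import Rotation as Ro
from workcell import r
s=r.state();x,y,z,psi=map(float,sys.argv[1:5])
R0=Ro.from_euler('xyz',s['ee_rot']);R1=Ro.from_euler('xyz',[np.pi,0,np.radians(psi)])
print(s['time_s'],s['eef_pos'].round(4),np.degrees(s['ee_rot']).round(2),'F',s['force'].round(2),'op',s['opening'],'q',s['qpos'].round(2))
print('shift mm',(R0.inv().apply(np.array([x,y,z])-s['eef_pos'])*1e3).round(1),'turn',np.degrees((R0.inv()*R1).as_rotvec()).round(2))
E
python3 d.py .4935 -.0237 .23 102.8
```

```text
1.5 [ 0.2578 -0.5967  0.2313] [180.     0.    23.37] F [-0.01  0.2  -0.01] op 0.08528836536582868 q [ 1.18  0.32 -0.07  1.45  0.02  1.37 -0.06]
shift mm [ 443.7 -432.5    1.3] turn [  0.     0.   -79.43]
```

>>> {"name": "play_rows", "arguments": {"steps": [[0.035, -0.034, 0, 0, 0, -6, 1], [0.07, -0.068, 0, 0, 0, -12, 1], [0.105, -0.102, 0, 0, 0, -18, 1], [0.14, -0.136, 0, 0, 0, -24, 1], [0.175, -0.17, 0, 0, 0, -30, 1], [0.21, -0.204, 0, 0, 0, -37, 1], [0.245, -0.239, 0, 0, 0, -43, 1], [0.28, -0.273, 0, 0, 0, -50, 1]]}}

```text
time_s: 2.3
eef_pos: [0.407, -0.2331, 0.2316]
ee_rot: [3.141, 0.001, 1.285]
force: [0.7, 0.1, 0.1]
opening: 0.0853
finger_force: 0.0
```

```bash
python3 d.py .4935 -.0237 .15 102.8
```

```text
2.3 [ 0.407  -0.2331  0.2316] [1.7995e+02 5.0000e-02 7.3630e+01] F [0.71 0.09 0.05] op 0.08528198452392294 q [ 0.88 -0.05 -0.4   1.87 -0.02  1.32  0.2 ]
shift mm [225.4  23.9  81.5] turn [  0.04   0.06 -29.17]
```

>>> {"name": "play_rows", "arguments": {"steps": [[0.035, 0.004, 0, 0, 0, -5, 1], [0.075, 0.008, 0.005, 0, 0, -10, 1], [0.115, 0.012, 0.015, 0, 0, -15, 1], [0.155, 0.016, 0.035, 0, 0, -20, 1], [0.19, 0.02, 0.055, 0, 0, -25, 1], [0.215, 0.023, 0.07, 0, 0, -29.2, 1], [0.2254, 0.0239, 0.08, 0.04, 0.06, -29.2, 1], [0.2254, 0.0239, 0.0815, 0.04, 0.06, -29.2, 1]]}}

```text
time_s: 3.1
eef_pos: [0.4935, -0.0238, 0.1487]
ee_rot: [-3.14, -0.003, 1.794]
force: [-0.6, 1.0, -0.1]
opening: 0.0851
finger_force: 0.0
```

```bash
python3 d.py .4935 -.0237 .012 102.8; sed -i 's/345,180,135,65,5.9/315,160,165,85,4.8/;s/,335,132,110,76,2.8/,300,100,130,115,1.6/' o1.py; sed -i 's/o1.png/o2.png/' o1.py; python3 o1.py
```

```text
3.1 [ 0.4935 -0.0238  0.1487] [-1.7989e+02 -1.6000e-01  1.0277e+02] F [-0.64  1.02 -0.14] op 0.08512520047133651 q [ 0.63  0.09 -0.66  1.91  0.06  1.16  0.17]
shift mm [ -0.2   0.3 136.7] turn [-0.11 -0.16 -0.03]
```

View pics/o2.png

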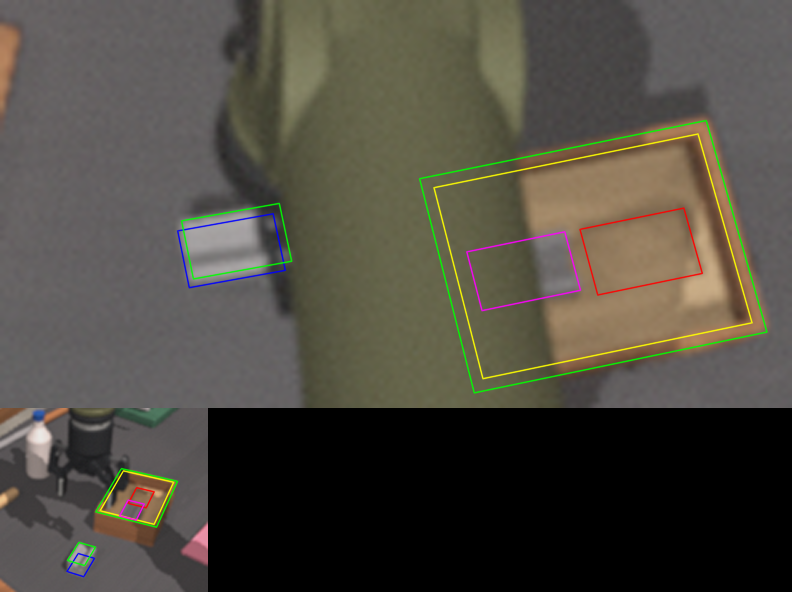

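```bash
python3 - <<'E'
from h import *
s=r.state()
for n,f,o,dy in(('side',1.6,(300,100),408),('top',4.8,(315,160),0)):
    p=shot(n); 
    a=np.radians(102.8);ty=np.array([np.sin(a),-np.cos(a),0])
    print(n,((proj(p,[s['eef_pos']+k*ty for k in(-.0425,0,.0425)])-o)*f+[0,dy]).round())
E
```

```text
side [[106. 509.]
 [ 84. 503.]
 [ 63. 498.]]
top [[279. 269.]
 [262. 193.]
 [247. 119.]]
```

>>> {"name": "play_rows", "arguments": {"steps": [[0, 0, 0.03, 0, 0, 0, 1], [0, 0, 0.065, -0.1, -0.16, 0, 0.8], [0, 0, 0.095, -0.1, -0.16, 0, 0.8], [0, 0, 0.115, -0.1, -0.16, 0, 0.8], [0, 0, 0.13, -0.1, -0.16, 0, 0.8], [0, 0, 0.138, -0.1, -0.16, 0, 0.8], [0, 0, 0.1385, -0.1, -0.16, 0, 0.8], [0, 0, 0.1385, -0.1, -0.16, 0, 0.8]], "grip_force": 60}}

```text
time_s: 4.1
eef_pos: [0.4947, -0.0261, 0.0121]
ee_rot: [3.139, 0.002, 1.79]
force: [-0.2, -0.8, -0.5]
opening: 0.0685
finger_force: 0.0
```

>>> {"name": "play_rows", "arguments": {"steps": [[0, 0, 0, 0, 0, 0, 0.5], [0, 0, 0, 0, 0, 0, 0.4], [0, 0, 0, 0, 0, 0, 0.3], [0, 0, 0, 0, 0, 0, 0.2], [0, 0, 0, 0, 0, 0, 0.2], [0, 0, 0, 0, 0, 0, 0.2], [0, 0, 0, 0, 0, 0, 0.2]]}}

```text
time_s: 4.8
eef_pos: [0.4947, -0.0259, 0.0124]
ee_rot: [3.139, 0.003, 1.79]
force: [-0.9, 0.1, 5.7]
opening: 0.0347
finger_force: 62.1
```

```bash
python3 d.py .4935 -.0237 .012 102.8
```

```text
4.8 [ 0.4947 -0.0259  0.0124] [1.7985e+02 1.5000e-01 1.0256e+02] F [-0.92  0.1   5.69] op 0.03467835678759893 q [ 0.57  0.28 -0.63  2.04  0.22  0.88  0.04]
shift mm [ 2.5 -0.7  0.4] turn [ 0.15  0.15 -0.24]
```

>>> {"name": "play_rows", "arguments": {"steps": [[0, 0, -0.005, 0, 0, 0, 0.2], [0, 0, -0.02, 0, 0, 0, 0.2], [0, 0, -0.04, 0, 0, 0, 0.2], [0, 0, -0.06, 0, 0, 0, 0.2], [0, 0, -0.08, 0, 0, 0, 0.2], [0, 0, -0.09, 0, 0, 0, 0.2], [0, 0, -0.09, 0, 0, 0, 0.2]]}}

```text
time_s: 5.5
eef_pos: [0.4948, -0.0258, 0.103]
ee_rot: [3.137, 0.003, 1.79]
force: [0.1, -0.1, -3.2]
opening: 0.0342
finger_force: 61.1
```

```bash
python3 d.py .4982 -.2680 .10 104.0
```

```text
5.5 [ 0.4948 -0.0258  0.103 ] [179.76   0.19 102.56] F [ 0.11 -0.08 -3.18] op 0.03419447628843443 q [ 0.62  0.14 -0.66  1.97  0.1   1.06  0.13]
shift mm [-237.1  -49.4    3.6] turn [ 0.24  0.19 -1.44]
```

>>> {"name": "play_rows", "arguments": {"steps": [[-0.02, -0.004, 0, 0, 0, 0, 0.2], [-0.055, -0.0115, 0, 0, 0, 0, 0.2], [-0.095, -0.02, 0, 0.2, 0.2, -0.5, 0.2], [-0.135, -0.028, 0, 0.2, 0.2, -0.8, 0.2], [-0.175, -0.0365, 0, 0.24, 0.19, -1.2, 0.2], [-0.21, -0.044, 0.002, 0.24, 0.19, -1.4, 0.2], [-0.23, -0.048, 0.003, 0.24, 0.19, -1.44, 0.2], [-0.237, -0.0494, 0.0036, 0.24, 0.19, -1.44, 0.2]]}}

```text
time_s: 6.3
eef_pos: [0.4959, -0.2698, 0.0968]
ee_rot: [-3.137, -0.003, 1.812]
force: [0.9, 0.3, -3.0]
opening: 0.0345
finger_force: 61.0
```

>>> {"name": "play_rows", "arguments": {"steps": [[0, 0, 0, 0, 0, 0, 0.2], [0, 0, 0, 0, 0, 0, 0.2]]}}

```text
time_s: 6.5
eef_pos: [0.4975, -0.265, 0.0977]
ee_rot: [-3.139, -0.003, 1.818]
force: [0.2, 0.3, -2.9]
opening: 0.0345
finger_force: 61.0
```

```bash
python3 d.py .4982 -.2680 .10 104.0; cat > o3.py <<'E'
from ov import *
c=(.4887,-.2302,.2473);s=r.state();e=s['eef_pos'];yw=s['ee_rot'][2]-np.pi/2;zb=e[2]-.0124
print(e,yw)
def bb(k): # block offset k along tool x
    x,y=e[:2]+k*np.array([-np.sin(yw),np.cos(yw)]); return [(box(x,y,yw,.018,.03,zb),(255,0,0)),(box(x,y,yw,.018,.03,zb+.03),(0,255,0))]
B=[(box(*c,.0205,.0325,.023,0,-.039),(0,0,255)),(box(*c,.018,.03,.043,0,.039),(255,0,255))]+bb(.0026)
S=shot('side');T=shot('top')
a=over(S,B,355,120,70,62,8);b=over(T,B,380,170,100,75,2.3)
im=np.zeros((496,800,3),np.uint8);im[:,:560]=a;im[:b.shape[0],560:560+b.shape[1]]=b[:,:240]
cv2.imwrite('pics/o3.png',im)
E
python3 o3.py
```

```text
6.5 [ 0.4975 -0.265   0.0977] [-179.84   -0.2   104.16] F [ 0.21  0.28 -2.9 ] op 0.03446321263712938 q [ 0.87  0.28 -0.49  1.81  0.15  1.09  0.57]
shift mm [-3.  -0.  -2.3] turn [-0.16 -0.2   0.16]
[ 0.49748534 -0.26504119  0.09774998] 0.24721552875611774
```

View pics/o3.png

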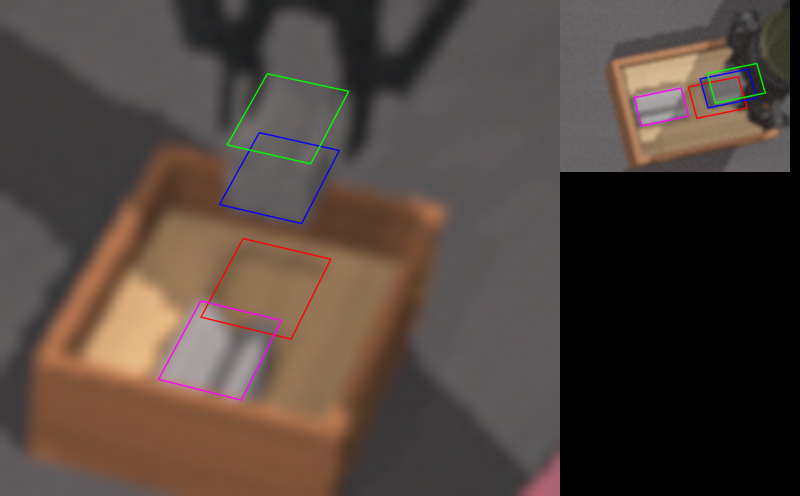

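```bash
cat > sil.py <<'E'
from ov import *
from scipy.optimize import minimize
from scipy import ndimage
T=shot('top');S=shot('side');T=dict(T,img=cv2.imread('pics/top0.png'));S=dict(S,img=cv2.imread('pics/side0.png'))
def fit(name,boxes,cs,win,q0,free):
    ms=[]
    for p,c in zip((T,S),cs):
        hsv=cv2.cvtColor(p['img'],cv2.COLOR_BGR2HSV).astype(int); m=((hsv[...,1]>60)&(hsv[...,0]<30))
        w=np.zeros_like(m);w[c[1]-win:c[1]+win,c[0]-win:c[0]+win]=1; m&=w
        l,n=ndimage.label(m);k=1+np.argmax(ndimage.sum(m,l,range(1,n+1)));ms.append(ndimage.binary_fill_holes(l==k).astype(float))
    def sil(p,q):
        m=np.zeros((400*4,640*4),np.uint8)
        for hx,hy,za,zb in boxes:
            X=np.vstack([box(q[0],q[1],q[2],hx,hy,z+q[3]) for z in(za,zb)])
            u=cv2.convexHull((((proj(p,X)+.5)*4-.5)*16).round().astype(np.int32).reshape(-1,1,2));cv2.fillConvexPoly(m,u,255,shift=4)
        return cv2.resize(m,(640,400),interpolation=cv2.INTER_AREA)/255
    for use in((0,1),(0,),(1,)):
        f=lambda q:sum(np.abs(sil((T,S)[i],np.r_[q,0])-ms[i]).sum() for i in use)
        sx=np.array([q0]+[np.array(q0)+d for d in np.diag([.006,.006,.06])])
        o=minimize(f,q0,method='Nelder-Mead',options=dict(initial_simplex=sx,maxiter=90,xatol=1e-4))
        print(name,use,o.x.round(4),round(o.fun,1),sum(ms[i].sum() for i in use))
fit('case',[(.065,.088,0,.053)],[(437,213),(385,161)],45,[.4887,-.2302,.2473],0)
fit('lid',[(.065,.088,.007,.014),(.009,.04,.014,.042)],[(287,180),(283,227)],42,[.5766,.2082,-.1743],0)
E
python3 sil.py
```

```text
case (0, 1) [ 0.4915 -0.2317  0.2367] 170.1 5016.0
case (0,) [ 0.4916 -0.232   0.2399] 89.1 3219.0
case (1,) [ 0.491  -0.2294  0.234 ] 63.5 1797.0
lid (0, 1) [ 0.5754  0.2094 -0.1752] 135.3 4739.0
lid (0,) [ 0.5754  0.2099 -0.1752] 86.7 2666.0
lid (1,) [ 0.5751  0.2093 -0.1756] 47.4 2073.0
```

```bash
cat > vb.py <<'E'
from ov import *
from scipy.optimize import minimize
from scipy import ndimage
T=shot('top');S=shot('side');T=dict(T,img=cv2.imread('pics/top0.png'));S=dict(S,img=cv2.imread('pics/side0.png'))
gs=[cv2.cvtColor(p['img'],cv2.COLOR_BGR2GRAY).astype(float) for p in(T,S)]
for g,c in zip(gs,((363,210),(350,193))):
    w=g[c[1]-16:c[1]+17,c[0]-18:c[0]+19];print(np.percentile(w,[2,10,30,50,70,80,90,98]).round())
def sil(p,q):
    X=np.vstack([box(*q,.018,.03,z) for z in(0,.03)]);m=np.zeros((1600,2560),np.uint8)
    cv2.fillConvexPoly(m,cv2.convexHull((((proj(p,X)+.5)*4-.5)*16).round().astype(np.int32).reshape(-1,1,2)),255,shift=4)
    return cv2.resize(m,(640,400),interpolation=cv2.INTER_AREA)/255
for th in(108,114,120,126):
    ms=[]
    for g,c in zip(gs,((363,210),(350,193))):
        m=g>th;w=np.zeros_like(m);w[c[1]-16:c[1]+17,c[0]-18:c[0]+19]=1;m&=w
        l,n=ndimage.label(m);k=1+np.argmax(ndimage.sum(m,l,range(1,n+1)));ms.append(ndimage.binary_fill_holes(ndimage.binary_closing(l==k)).astype(float))
    for use in((0,1),(0,),(1,)):
        f=lambda q:sum(np.abs(sil((T,S)[i],q)-ms[i]).sum() for i in use)
        q0=np.array([.493,-.0237,.21]);o=minimize(f,q0,method='Nelder-Mead',options=dict(initial_simplex=np.vstack([q0,q0+np.diag([.006,.006,.1])]),maxiter=80,xatol=1e-4))
        print(th,use,o.x.round(4),round(o.fun,1),[int(ms[i].sum()) for i in use],[round(sil((T,S)[i],o.x).sum()) for i in use])
E
python3 vb.py
```

```text
[ 71.  92.  96.  98. 100. 126. 156. 164.]
[ 75.  88.  89.  90.  92. 105. 132. 162.]
108 (0, 1) [ 0.4924 -0.0232  0.1925] 67.4 [312, 229] [314, 267]
108 (0,) [ 0.4923 -0.023   0.1918] 20.8 [312] [314]
108 (1,) [ 0.4927 -0.0235  0.2208] 44.6 [229] [262]
114 (0, 1) [ 0.4928 -0.0242  0.2077] 87.4 [295, 206] [313, 265]
114 (0,) [ 0.4928 -0.0238  0.1925] 25.4 [295] [313]
114 (1,) [ 0.4931 -0.0254  0.2983] 56.0 [206] [255]
120 (0, 1) [ 0.4929 -0.0245  0.2447] 132.0 [282, 165] [312, 261]
120 (0,) [ 0.4925 -0.0241  0.2107] 31.4 [282] [312]
120 (1,) [ 0.499  -0.0353  0.3216] 88.8 [165] [248]
126 (0, 1) [ 0.4989 -0.0226  0.5545] 272.5 [163, 98] [304, 227]
126 (0,) [ 0.4944 -0.024   0.2688] 148.6 [163] [311]
126 (1,) [ 0.509  -0.036   0.5648] 123.9 [98] [222]
```

```bash
python3 d.py .5014 -.2725 .072 103.6
```

```text
6.8 [ 0.4974 -0.2668  0.0982] [-1.7985e+02 -8.0000e-02  1.0409e+02] F [-1.27  0.18 -3.14] op 0.0344612731830899 q [ 0.87  0.28 -0.48  1.81  0.15  1.09  0.58]
shift mm [-6.5  2.6 26.2] turn [-0.16 -0.08  0.49]
```

>>> {"name": "play_rows", "arguments": {"steps": [[-0.002, 0.001, 0.006, 0, 0, 0.2, 0.2], [-0.004, 0.002, 0.014, -0.1, 0, 0.4, 0.2], [-0.006, 0.0026, 0.021, -0.16, -0.08, 0.5, 0.2], [-0.0065, 0.0026, 0.0262, -0.16, -0.08, 0.5, 0.2], [-0.0065, 0.0026, 0.0262, -0.16, -0.08, 0.5, 0.2], [-0.0065, 0.0026, 0.0262, -0.16, -0.08, 0.5, 0.2], [-0.0065, 0.0026, 0.0262, -0.16, -0.08, 0.5, 0.2]]}}

```text
time_s: 7.5
eef_pos: [0.5013, -0.2735, 0.0721]
ee_rot: [3.141, 0.0, 1.807]
force: [0.5, -0.3, -2.6]
opening: 0.0343
finger_force: 61.0
```

```bash
python3 d.py .5014 -.2725 .0254 103.6; sed -i "s/^c=([^)]*)/c=(.4915,-.2317,.238)/;s/bb(.0026)/bb(.003)/;s/o3.png/o4.png/;s/355,120,70,62,8/365,135,56,49,10/;s/a=over/a=over/;s/496,800/496,800/" o3.py; sed -i 's/im\[:,:560\]=a/im[:490,:560]=a/' o3.py; python3 o3.py
```

```text
7.5 [ 0.5013 -0.2735  0.0721] [179.98   0.   103.51] F [ 0.47 -0.33 -2.6 ] op 0.034340909853274974 q [ 0.86  0.32 -0.47  1.82  0.17  1.04  0.56]
shift mm [ 0.9  0.3 46.7] turn [ 0.02  0.   -0.09]
[ 0.50132893 -0.27345001  0.07208534] 0.2357661783065912
```

View pics/o4.png

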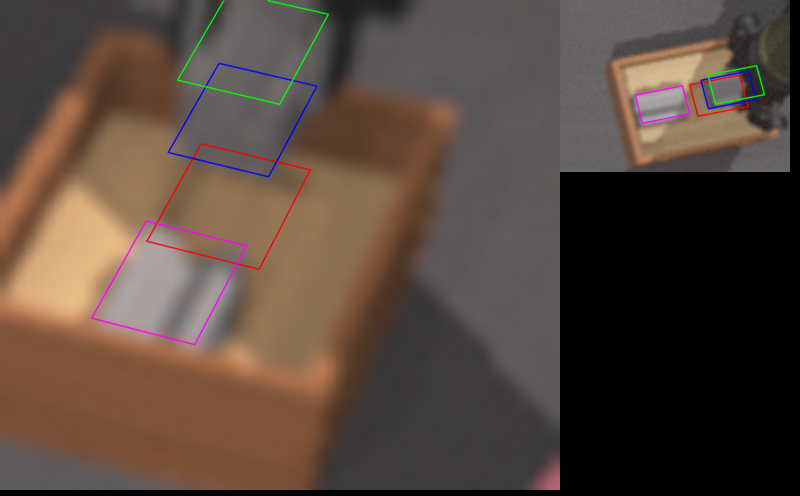

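Both the fixed and the held block sit about 1 px right of their outlines (magenta ~(170,285), blue ~(242,120)). So they are aligned relative to each other, and I can lower.

>>> {"name": "play_rows", "arguments": {"steps": [[0.0009, 0.0003, 0.008, 0, 0, 0, 0.2], [0.0009, 0.0003, 0.018, 0, 0, 0, 0.2], [0.0009, 0.0003, 0.026, 0, 0, 0, 0.2], [0.0009, 0.0003, 0.031, 0, 0, 0, 0.2], [0.0009, 0.0003, 0.034, 0, 0, 0, 0.2], [0.0009, 0.0003, 0.036, 0, 0, 0, 0.2], [0.0009, 0.0003, 0.038, 0, 0, 0, 0.2]]}}

```text
time_s: 8.3
eef_pos: [0.5014, -0.2726, 0.0338]
ee_rot: [3.141, 0.0, 1.807]
force: [-0.8, -0.1, -3.5]
opening: 0.0345
finger_force: 61.1
```

>>> {"name": "play_rows", "arguments": {"steps": [[0, 0, 0.002, 0, 0, 0, 0.2], [0, 0, 0.004, 0, 0, 0, 0.2], [0, 0, 0.006, 0, 0, 0, 0.2], [0, 0, 0.007, 0, 0, 0, 0.2]]}}

```text
time_s: 8.7
eef_pos: [0.5011, -0.2724, 0.0266]
ee_rot: [-3.141, -0.0, 1.807]
force: [-0.2, -0.2, -2.8]
opening: 0.0346
finger_force: 61.1
```

```bash
python3 d.py .5014 -.2725 .0254 103.6
```

```text
8.7 [ 0.5011 -0.2724  0.0266] [-1.7999e+02 -2.0000e-02  1.0351e+02] F [-0.23 -0.17 -2.76] op 0.03458571308760996 q [ 0.85  0.38 -0.46  1.85  0.2   0.96  0.53]
shift mm [-0.1  0.3  1.2] turn [-0.01 -0.02 -0.09]
```

The block is inside the pocket without contact. I'll bring it down to the floor in small steps.

>>> {"name": "play_rows", "arguments": {"steps": [[0, 0, 0.0005, 0, 0, 0, 0.2], [0, 0, 0.001, 0, 0, 0, 0.2], [0, 0, 0.0013, 0, 0, 0, 0.2], [0, 0, 0.0016, 0, 0, 0, 0.2], [0, 0, 0.0016, 0, 0, 0, 0.2]]}}

```text
time_s: 9.2
eef_pos: [0.5012, -0.2724, 0.0255]
ee_rot: [-3.141, -0.0, 1.807]
force: [-1.1, 0.1, -2.2]
opening: 0.0348
finger_force: 61.4
```

>>> {"name": "play_rows", "arguments": {"steps": [[0, 0, 0.0005, 0, 0, 0, 0.2], [0, 0, 0.001, 0, 0, 0, 0.2], [0, 0, 0.001, 0, 0, 0, 0.2], [0, 0, 0.001, 0, 0, 0, 0.2]]}}

```text
time_s: 9.6
eef_pos: [0.5012, -0.2725, 0.0254]
ee_rot: [-3.141, 0.0, 1.807]
force: [-3.9, 1.4, 8.0]
opening: 0.0348
finger_force: 62.3
```

The block is on the floor: TCP z is 0.0254 as predicted, and Fz has reversed sign. Releasing.

>>> {"name": "play_rows", "arguments": {"steps": [[0, 0, 0, 0, 0, 0, 0.45], [0, 0, 0, 0, 0, 0, 0.5], [0, 0, 0, 0, 0, 0, 0.58], [0, 0, 0, 0, 0, 0, 0.58], [0, 0, -0.01, 0, 0, 0, 0.58], [0, 0, -0.04, 0, 0, 0, 0.58], [0, 0, -0.085, 0, 0, 0, 0.58], [0, 0, -0.13, 0, 0, 0, 0.58]]}}

```text
time_s: 10.4
eef_pos: [0.5008, -0.2721, 0.1559]
ee_rot: [-3.141, -0.001, 1.807]
force: [0.8, -0.4, 0.1]
opening: 0.0497
finger_force: 0.0
```

```bash
python3 d.py .5753 .2095 .15 79.96
```

```text
10.4 [ 0.5008 -0.2721  0.1559] [-1.7997e+02 -6.0000e-02  1.0353e+02] F [ 0.77 -0.42  0.06] op 0.049683564111608645 q [ 0.88  0.24 -0.49  1.74  0.12  1.2   0.59]
shift mm [450.8 185.1   6.3] turn [-0.04 -0.05 23.57]
```

>>> {"name": "play_rows", "arguments": {"steps": [[0.03, 0.012, 0, 0, 0, 2, 0.7], [0.07, 0.029, 0, 0, 0, 4, 0.7], [0.11, 0.045, 0, 0, 0, 6, 0.8], [0.15, 0.062, 0, 0, 0, 8, 0.8], [0.19, 0.078, 0, 0, 0, 10, 0.8], [0.23, 0.095, 0, 0, 0, 12, 0.8], [0.27, 0.111, 0, 0, 0, 14, 0.8], [0.31, 0.127, 0, 0, 0, 16, 0.8]]}}

```text
time_s: 11.2
eef_pos: [0.5525, 0.0603, 0.1553]
ee_rot: [3.14, 0.0, 1.526]
force: [0.3, -0.1, 0.1]
opening: 0.0684
finger_force: 0.0
```

>>> {"name": "play_rows", "arguments": {"steps": [[0.035, 0.02, 0, 0, 0, 2, 0.8], [0.07, 0.035, 0, 0, 0, 4, 0.8], [0.1, 0.05, 0, 0, 0, 6, 0.8], [0.1, 0.05, 0, 0, 0, 6, 0.8], [0.1, 0.05, 0, 0, 0, 6, 0.8]]}}

```text
time_s: 11.7
eef_pos: [0.6064, 0.1573, 0.1545]
ee_rot: [-3.141, -0.0, 1.425]
force: [0.3, -0.2, -0.8]
opening: 0.0684
finger_force: 0.0
```

```bash
python3 d.py .5753 .2095 .023 79.96; python3 - <<'E'
from ov import *
S=shot('side');T=shot('top')
c=(.4915,-.2317,.238);B=[(box(*c,.018,.03,.043,0,.039),(255,0,255)),(box(*c,.018,.03,.043,0,-.039),(255,0,255))]
im=np.zeros((490,800,3),np.uint8);im[:,:392]=over(S,[],355,135,56,70,7);b=over(T,[],395,180,80,65,5);im[:325,400:800]=b
cv2.imwrite('pics/o5.png',im)
E
```

```text
11.7 [0.6064 0.1573 0.1545] [-1.7997e+02 -2.0000e-02  8.1630e+01] F [ 0.27 -0.22 -0.77] op 0.06840830139593361 q [ 0.24  0.4  -0.68  1.59  0.26  1.25 -0.63]
shift mm [ 47.1 -38.3 131.6] turn [-0.03 -0.02  1.67]
```

View pics/o5.png

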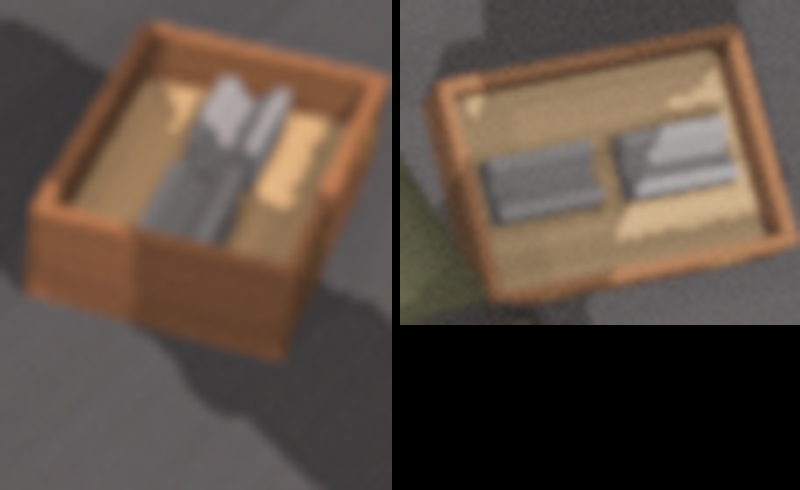

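The V-block sits in the pocket in line with its neighbour: side crop (240,115), top crop (675,155), same height. Now the lid.

>>> {"name": "play_rows", "arguments": {"steps": [[0.02, -0.016, 0.01, 0, 0, 0.8, 0.8], [0.04, -0.033, 0.03, 0, 0, 1.67, 0.8], [0.0471, -0.0383, 0.05, 0, 0, 1.67, 0.8], [0.0471, -0.0383, 0.065, 0, 0, 1.67, 0.8], [0.0471, -0.0383, 0.07, 0, 0, 1.67, 0.8], [0.0471, -0.0383, 0.07, 0, 0, 1.67, 0.8]]}}

```text
time_s: 12.4
eef_pos: [0.5761, 0.2063, 0.0837]
ee_rot: [-3.141, 0.001, 1.391]
force: [0.1, 0.2, 0.2]
opening: 0.068
finger_force: 0.0
```

```bash
python3 d.py .5753 .2095 .020 79.96
```

```text
12.4 [0.5761 0.2063 0.0837] [-1.7995e+02  7.0000e-02  7.9680e+01] F [0.07 0.16 0.15] op 0.0679689834982424 q [ 0.16  0.44 -0.68  1.7   0.3   1.11 -0.79]
shift mm [ 3.1 -1.3 63.7] turn [-0.05  0.07 -0.28]
```

>>> {"name": "play_rows", "arguments": {"steps": [[0.002, -0.001, 0.012, 0, 0, -0.2, 0.8], [0.003, -0.0013, 0.028, 0, 0, -0.3, 0.8], [0.003, -0.0013, 0.042, 0, 0, -0.3, 0.8], [0.003, -0.0013, 0.052, 0, 0, -0.3, 0.8], [0.003, -0.0013, 0.058, 0, 0, -0.3, 0.7], [0.003, -0.0013, 0.061, 0, 0, -0.3, 0.6], [0.003, -0.0013, 0.062, 0, 0, -0.3, 0.6], [0.003, -0.0013, 0.062, 0, 0, -0.3, 0.5]], "grip_force": 60}}

```text
time_s: 13.2
eef_pos: [0.5752, 0.2119, 0.0226]
ee_rot: [3.141, -0.0, 1.399]
force: [-0.0, -0.9, 0.2]
opening: 0.0429
finger_force: 0.0
```

>>> {"name": "play_rows", "arguments": {"steps": [[0, 0, 0, 0, 0, 0, 0.4], [0, 0, 0, 0, 0, 0, 0.3], [0, 0, 0, 0, 0, 0, 0.2], [0, 0, 0, 0, 0, 0, 0.1], [0, 0, 0, 0, 0, 0, 0], [0, 0, 0, 0, 0, 0, 0], [0, 0, 0, 0, 0, 0, 0]]}}

```text
time_s: 13.9
eef_pos: [0.576, 0.2118, 0.0232]
ee_rot: [3.14, -0.001, 1.398]
force: [1.6, -1.5, 5.7]
opening: 0.0168
finger_force: 59.8
```

```bash
python3 d.py .5753 .2095 .11 79.96
```

```text
13.9 [0.576  0.2118 0.0232] [ 1.7989e+02 -5.0000e-02  8.0120e+01] F [ 1.59 -1.52  5.71] op 0.016782840400955103 q [ 0.13  0.51 -0.65  1.74  0.36  1.01 -0.83]
shift mm [ -2.3  -0.1 -86.8] turn [ 0.11 -0.05  0.16]
```

>>> {"name": "play_rows", "arguments": {"steps": [[0, 0, -0.004, 0, 0, 0, 0], [0, 0, -0.015, 0, 0, 0, 0], [0, 0, -0.035, 0, 0, 0, 0], [0, 0, -0.055, 0, 0, 0, 0], [0, 0, -0.075, 0, 0, 0, 0], [0, 0, -0.095, 0, 0, 0, 0], [0, 0, -0.105, 0, 0, 0, 0], [0, 0, -0.105, 0, 0, 0, 0]]}}

```text
time_s: 14.7
eef_pos: [0.5753, 0.2122, 0.1286]
ee_rot: [3.14, -0.001, 1.399]
force: [-0.3, -0.7, -3.0]
opening: 0.0168
finger_force: 58.9
```

```bash
python3 d.py .4909 -.2294 .125 103.6
```

```text
14.7 [0.5753 0.2122 0.1286] [ 1.7991e+02 -6.0000e-02  8.0150e+01] F [-0.31 -0.69 -3.04] op 0.016780316438234445 q [ 0.17  0.39 -0.7   1.65  0.27  1.19 -0.77]
shift mm [-449.6   -7.6    3.1] turn [  0.1   -0.04 -23.45]
```

>>> {"name": "play_rows", "arguments": {"steps": [[-0.012, 0, 0, 0, 0, 0, 0], [-0.036, -0.001, 0, 0, 0, -1.5, 0], [-0.068, -0.001, 0, 0, 0, -3.5, 0], [-0.1, -0.002, 0, 0, 0, -5, 0], [-0.135, -0.002, 0, 0, 0, -7, 0], [-0.17, -0.003, 0, 0, 0, -9, 0], [-0.205, -0.003, 0, 0, 0, -10.5, 0], [-0.24, -0.004, 0, 0, 0, -12.5, 0]]}}

```text
time_s: 15.5
eef_pos: [0.5278, -0.0264, 0.1258]
ee_rot: [-3.139, -0.0, 1.617]
force: [0.3, -0.6, -3.1]
opening: 0.0165
finger_force: 58.9
```

```bash
python3 d.py .4909 -.2294 .115 103.6
```

```text
15.5 [ 0.5278 -0.0264  0.1258] [-1.7983e+02 -1.0000e-02  9.2660e+01] F [ 0.26 -0.58 -3.05] op 0.01654040976587692 q [ 0.6   0.2  -0.66  1.86  0.13  1.13 -0.06]
shift mm [-201.   -46.3   10.8] turn [ -0.17  -0.03 -10.94]
```

>>> {"name": "play_rows", "arguments": {"steps": [[-0.035, -0.008, 0.002, 0, 0, -2, 0], [-0.07, -0.016, 0.004, 0, 0, -4, 0], [-0.105, -0.024, 0.006, 0, 0, -6, 0], [-0.14, -0.032, 0.008, -0.1, 0, -8, 0], [-0.17, -0.039, 0.01, -0.17, 0, -9.5, 0], [-0.19, -0.044, 0.0108, -0.17, 0, -10.5, 0], [-0.201, -0.0463, 0.0108, -0.17, 0, -10.9, 0], [-0.201, -0.0463, 0.0108, -0.17, 0, -10.9, 0]]}}

```text
time_s: 16.3
eef_pos: [0.4912, -0.2287, 0.1153]
ee_rot: [3.141, -0.001, 1.803]
force: [-0.2, 0.1, -3.9]
opening: 0.0164
finger_force: 58.9
```

>>> {"name": "play_rows", "arguments": {"steps": [[0, 0, 0, 0, 0, 0, 0], [0, 0, 0, 0, 0, 0, 0], [0, 0, 0, 0, 0, 0, 0]]}}

```text
time_s: 16.6
eef_pos: [0.4933, -0.2254, 0.1165]
ee_rot: [3.139, -0.0, 1.809]
force: [-0.1, -0.1, -3.4]
opening: 0.0165
finger_force: 58.9
```

```bash
python3 d.py .4909 -.2294 .085 103.6; cat > o6.py <<'E'
from ov import *
c=(.4915,-.2317,.238);s=r.state();e=s['eef_pos'];yw=s['ee_rot'][2]-np.pi/2;zb=e[2]-.0162
x,y=e[:2]-.0024*np.array([-np.sin(yw),np.cos(yw)])
B=[(box(*c,.065,.088,.053),(0,255,255)),(box(*c,.065,.088,0),(0,255,255)),(box(x,y,yw,.065,.088,zb),(255,0,0)),(box(x,y,yw,.065,.088,zb+.007),(0,255,0))]
S=shot('side');T=shot('top')
im=np.zeros((560,800,3),np.uint8);im[:,:420]=over(S,B,350,125,70,93,6)[:560,:420]
b=over(T,B,395,170,95,80,4);im[:320,420:800]=b
cv2.imwrite('pics/o6.png',im)
E
python3 o6.py
```

```text
16.6 [ 0.4933 -0.2254  0.1165] [ 1.7982e+02 -1.0000e-02  1.0367e+02] F [-0.14 -0.07 -3.36] op 0.016509969826506675 q [ 0.87  0.22 -0.54  1.85  0.12  1.11  0.52]
shift mm [-3.4 -3.4 31.5] turn [ 0.18 -0.01  0.07]Traceback (most recent call last):
  File "o6.py", line 6, in <module>
    im=np.zeros((560,800,3),np.uint8);im[:,:420]=over(S,B,350,125,70,93,6)[:560,:420]
                                      ~~^^^^^^^^
ValueError: could not broadcast input array from shape (558,420,3) into shape (560,420,3)
```

>>> {"name": "play_rows", "arguments": {"steps": [[-0.001, -0.001, 0.005, 0, 0, 0, 0], [-0.0025, -0.0025, 0.012, 0.1, 0, 0, 0], [-0.0034, -0.0034, 0.018, 0.18, 0, 0, 0], [-0.0034, -0.0034, 0.0215, 0.18, 0, 0, 0], [-0.0034, -0.0034, 0.0215, 0.18, 0, 0, 0], [-0.0034, -0.0034, 0.0215, 0.18, 0, 0, 0], [-0.0034, -0.0034, 0.0215, 0.18, 0, 0, 0], [-0.0034, -0.0034, 0.0215, 0.18, 0, 0, 0]]}}

```text
time_s: 17.5
eef_pos: [0.4906, -0.2311, 0.0952]
ee_rot: [3.141, 0.001, 1.807]
force: [1.2, -0.1, -3.6]
opening: 0.0168
finger_force: 58.9
```

```bash
sed -i 's/560,800/558,800/;s/\[:560,:420\]//' o6.py; python3 o6.py;python3 d.py .4909 -.2294 .085 103.6
```

```text
17.6 [ 0.4905 -0.2311  0.0952] [-1.8000e+02  2.0000e-02  1.0353e+02] F [-0.17 -0.77 -3.25] op 0.01654704173962892 q [ 0.87  0.25 -0.53  1.86  0.14  1.07  0.52]
shift mm [ 1.6  0.8 10.2] turn [-0.    0.02 -0.07]
```

View pics/o6.png

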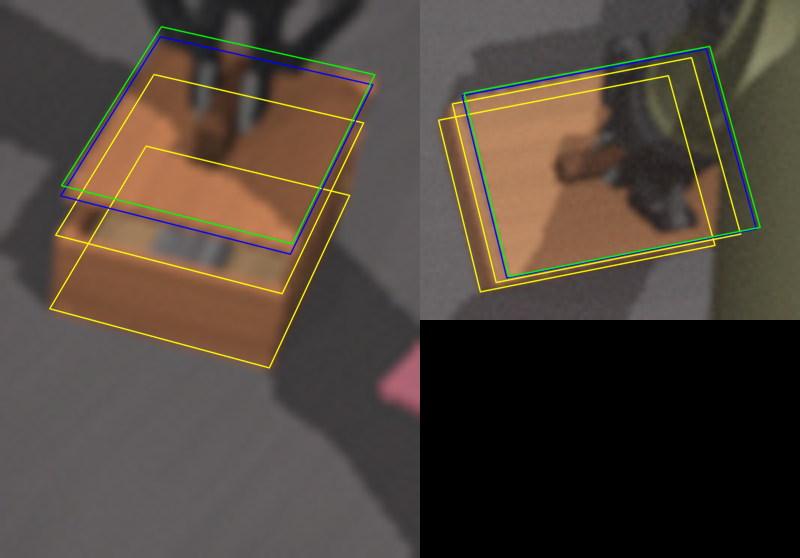

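The lid (green/blue) and the case (yellow) line up with the image to within about 1 px in both views. Lowering onto the rim.

>>> {"name": "play_rows", "arguments": {"steps": [[0.0016, 0.0008, 0.003, 0, 0, 0, 0], [0.0016, 0.0008, 0.006, 0, 0, 0, 0], [0.0016, 0.0008, 0.009, 0, 0, 0, 0], [0.0016, 0.0008, 0.012, 0, 0, 0, 0], [0.0016, 0.0008, 0.014, 0, 0, 0, 0], [0.0016, 0.0008, 0.016, 0, 0, 0, 0], [0.0016, 0.0008, 0.016, 0, 0, 0, 0], [0.0016, 0.0008, 0.016, 0, 0, 0, 0]]}}

```text
time_s: 18.4
eef_pos: [0.4908, -0.2293, 0.079]
ee_rot: [-3.141, 0.0, 1.807]
force: [0.8, 0.2, -3.3]
opening: 0.0169
finger_force: 58.9
```

```bash
python3 d.py .4909 -.2294 .0692 103.6
```

```text
18.4 [ 0.4908 -0.2293  0.079 ] [-179.99    0.    103.54] F [ 0.76  0.22 -3.3 ] op 0.016886871907627356 q [ 0.86  0.26 -0.53  1.88  0.15  1.04  0.5 ]
shift mm [-0.1  0.   9.8] turn [-0.01  0.   -0.06]
```

>>> {"name": "play_rows", "arguments": {"steps": [[0, 0, 0.0015, 0, 0, 0, 0], [0, 0, 0.003, 0, 0, 0, 0], [0, 0, 0.0045, 0, 0, 0, 0], [0, 0, 0.006, 0, 0, 0, 0], [0, 0, 0.006, 0, 0, 0, 0], [0, 0, 0.006, 0, 0, 0, 0]]}}

```text
time_s: 19.0
eef_pos: [0.4907, -0.2293, 0.0729]
ee_rot: [-3.141, -0.0, 1.807]
force: [1.1, 0.5, -2.3]
opening: 0.0168
finger_force: 58.9
```

The frame is 3 mm into the mouth with no contact force. Continuing down.

>>> {"name": "play_rows", "arguments": {"steps": [[0, 0, 0.001, 0, 0, 0, 0], [0, 0, 0.002, 0, 0, 0, 0], [0, 0, 0.003, 0, 0, 0, 0], [0, 0, 0.0035, 0, 0, 0, 0], [0, 0, 0.0035, 0, 0, 0, 0]]}}

```text
time_s: 19.5
eef_pos: [0.4907, -0.2292, 0.0694]
ee_rot: [-3.141, -0.0, 1.807]
force: [-0.4, 0.1, -2.7]
opening: 0.0164
finger_force: 58.9
```

>>> {"name": "play_rows", "arguments": {"steps": [[0, 0, 0.0004, 0, 0, 0, 0], [0, 0, 0.0008, 0, 0, 0, 0], [0, 0, 0.0008, 0, 0, 0, 0]]}}

```text
time_s: 19.8
eef_pos: [0.4908, -0.2293, 0.0692]
ee_rot: [-3.141, 0.0, 1.807]
force: [-3.4, 0.8, 4.3]
opening: 0.0164
finger_force: 59.9
```

Contact came at z = 0.0692, exactly the predicted seat. Releasing and retreating.

>>> {"name": "play_rows", "arguments": {"steps": [[0, 0, 0, 0, 0, 0, 0.25], [0, 0, 0, 0, 0, 0, 0.35], [0, 0, 0, 0, 0, 0, 0.5], [0, 0, 0, 0, 0, 0, 0.5], [0, 0, -0.01, 0, 0, 0, 0.5], [0, 0, -0.03, 0, 0, 0, 0.5], [0, 0, -0.07, 0, 0, 0, 0.5], [0, 0, -0.1, 0, 0, 0, 0.5]]}}

```text
time_s: 20.6
eef_pos: [0.4913, -0.2292, 0.1712]
ee_rot: [3.141, 0.001, 1.807]
force: [1.2, -0.7, 0.6]
opening: 0.043
finger_force: 0.0
```

>>> {"name": "play_rows", "arguments": {"steps": [[0.03, 0, -0.01, 0, 0, 0, 0.5], [0.07, 0, -0.01, 0, 0, 0, 0.5], [0.115, 0, -0.01, 0, 0, 0, 0.5], [0.16, 0, -0.01, 0, 0, 0, 0.5], [0.2, 0, -0.01, 0, 0, 0, 0.5], [0.24, 0, -0.01, 0, 0, 0, 0.5], [0.27, 0, -0.01, 0, 0, 0, 0.5], [0.27, 0, -0.01, 0, 0, 0, 0.5]]}}

```text
time_s: 21.4
eef_pos: [0.427, 0.0377, 0.1796]
ee_rot: [3.141, 0.001, 1.815]
force: [1.0, 0.2, 0.4]
opening: 0.0424
finger_force: 0.0
```

```bash
python3 d.py .4909 -.2294 .0692 103.6; python3 - <<'E'
from ov import *
B=[]
S=shot('side');T=shot('top')
im=np.zeros((490,800,3),np.uint8);im[:,:392]=over(S,B,355,135,56,70,7);im[:325,400:800]=over(T,B,395,180,80,65,5)
cv2.imwrite('pics/o7.png',im)
for n in('bottle','tin','hammer'):
    print(n,[(np.array(d[0]['xy'])*[640,400]).round(1) for d in(r.search_frame(p,n) for p in(T,S)) if d])
E
```

```text
21.4 [0.427  0.0377 0.1796] [1.7995e+02 7.0000e-02 1.0397e+02] F [1.04 0.18 0.4 ] op 0.04243502027422988 q [ 0.69 -0.13 -0.77  2.01 -0.09  1.22  0.2 ]
shift mm [-274.5   -2.6  110.7] turn [0.06 0.07 0.37]
bottle [array([440.7, 118. ]), array([326.6, 124.4])]
tin [array([276.2, 119.3]), array([228.8, 205.2])]
hammer [array([346.2, 130.2]), array([275.4, 174.1])]
```

View pics/o7.png

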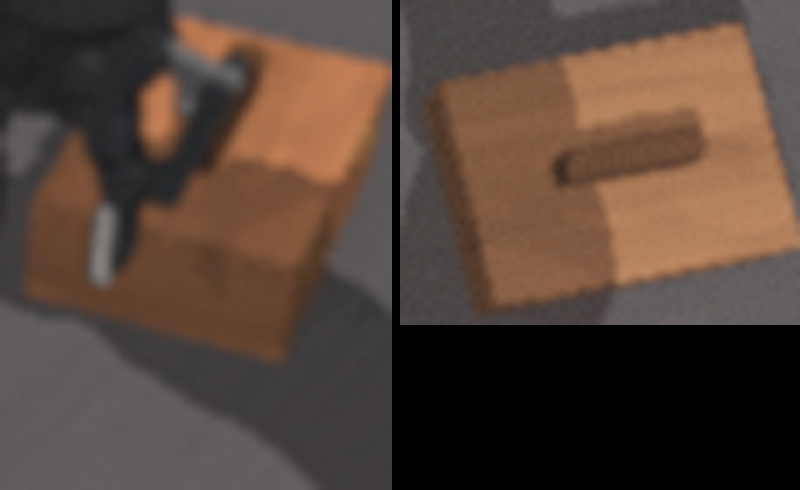

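The lid is flush on the case, level and aligned at every edge that shows: top crop corners (435,85), (745,28), (800,245) and (485,310). The arm is clear and the bystanders haven't moved, so I'm handing in.

```bash
python3 -c "
from workcell import r
print(r.job_done())"
```

```text
the job is handed in; nothing more can be done
None
```

The V-block is seated groove up in the empty pocket, the lid is level and fully down on the rim, the hammer, bottle and tin are where they were, and the job is handed in at about 21.5 s (no verdict was returned).

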